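# Breakfast tray: spreader in its slot, bread roll up in the tongs

## Task

Set my breakfast tray: lay the butter spreader flat in the tray's long narrow compartment and let go of it. Then take the kitchen tongs and pick the bread roll off the wooden board with them, never touching the bread with the gripper itself, and finish holding the roll in the tongs, right way up, about 10 cm above the tray's wide compartment; keep gripping and do not put it down, I will slip a paper under it. Leave everything else on the shelf where it is.

Things in the scene. Friction and masses are not known exactly. Their poses are not given: they have to be found in the camera images.
- tray: fixed shallow grey plastic breakfast tray, 200 (x) x 160 (y) mm, origin at the centre of its underside. Floor 5 mm thick, all walls and the divider 5 mm thick with tops 14 mm above the shelf (compartments 9 mm deep). Two compartments, 190 mm long along x: a narrow one 60 mm wide on the -y side, a wide one, 85 mm, on the +y side.
- tray_slot (a point): centre of the floor of the tray's narrow compartment (190 x 60 mm, long along the tray's x), 5 mm above the shelf; axes as the tray's
- tray_dish (a point): centre of the floor of the tray's wide compartment (190 x 85 mm), 5 mm above the shelf; axes as the tray's
- spreader: loose butter spreader, 160 mm long along its x, about 45 g, lying flat on the shelf; origin at the middle of its length on the underside. Its wooden handle, 14 mm wide and 14 mm high, runs from x = -80 to +10 mm; the steel blade, 20 mm wide and 3 mm thick, flush with the underside, from +10 to +80 mm.
- spreader_grip (a point): on the spreader's handle near its centre of mass: 15 mm behind the origin (-x), 7 mm above the underside; grip across the 14 mm width
- board: fixed dark wooden bread board 150 (x) x 110 (y) x 12 mm, origin at the centre of its underside; the roll lies on it
- roll: loose golden-brown bread roll, rigid, 60 (x) x 44 (y) x 38 (z) mm with rounded edges, about 35 g, dark glazed marks on top; origin at the centre of its underside, z up. Take it with the tongs across its 44 mm width, the tongs lying along its x (either way round).
- roll_center (a point): middle of the roll, 19 mm above its underside
- tongs: loose steel spring tongs, teal silicone grips and tips, 95 g, lying on their side: the arms stand side by side and open level with the shelf. Origin on the underside, on the centre line, midway between the grips; x runs from pivot to tips, at the start within 0.4 rad of the world's x; z up. The frame is fixed to the -y arm, so as the tongs close the centre line turns by half of tongs_jaw.
- tongs_grip (a point): 13 mm above the tongs' origin, midway between the teal grips (x -25 to +25 mm, 4 to 22 mm above the underside). Open, they measure 53 mm over the outside; take them from above here, closing across y. The spring takes 3.5 N at the grips to begin closing, 5.6 N at the roll's width; 15 to 30 N pinches the roll. Squeezed to about 45 mm, the spring alone keeps them in the gripper.
- tongs_tip (a point): midway between the open tip pads: 90 mm ahead (+x) of the tongs' origin, 13 mm above the underside. Pads 34 mm long, 26 mm high (from the underside up), 76 mm clear between them when open. Each mm that the grips come together brings the pads 2.1 mm together: 59 mm at 45 mm over the grips, 44 mm (the roll) at 38 mm, shut at 18 mm.
- tongs_jaw (a joint): closing angle of the tongs: 0 sprung fully open (as at the start), grows as they are squeezed, 0.18 rad on the 44 mm roll, end stop 0.42 rad (tips together)
- tongs_pivot (a point): pivot pin of the tongs, 85 mm behind their origin (-x), 13 mm above the underside; steel head 18 mm across, 26 mm high, with a small ring reaching 20 mm further back
- phone: black phone, 152 mm tall, leaning on its aluminium stand (100 x 76 mm base), loose, to be left alone; origin under the stand
- cup: white ceramic cup, 88 mm across, with a teal clip-on lid, 100 mm high, handle at +y, loose, to be left alone; origin under its centre
- powerbank: grey power bank 70 x 138 x 16 mm, loose, to be left alone; origin at the centre of its underside
- whistle: small steel whistle, 47 mm long, 22 mm high, loose, to be left alone; origin under its round chamber
- jam: jam jar with a red cap, 64 mm across, 82 mm high, loose, to be left alone; origin under its centre
- mill: wooden pepper mill, 52 mm across, 114 mm high, loose, to be left alone; origin under its centre
Things that resemble listed ones, but are neither listed nor needed, are in the scene too. Leave any blue or green look-alike of the board alone.

How it is judged:
By the outcome, as a careful person would: the job done as asked, in the order asked, and still so for the second after the job is handed in, while the arm keeps its last pose, push and grip.
It also fails if it takes over 70 s, if anything falls off the work surface, if the arm or the gripper's body presses on something with over 40 N, if the wrist force passes 120 N, or if a joint passes its speed limit or range.

## Robot

A 6-joint arm with a two-finger parallel gripper is mounted at the origin on the work surface. World frame = base frame: x ahead of the robot, y to its left, z up, the work surface at z = 0. Lengths are in m, angles in degrees, forces in N, time in s.
With the tool pointing down it reaches from about 0.3 to 0.75 m from the base axis. Payload 8.5 kg.
Tool frame: the origin (TCP) lies on the centre line of the jaws, within the pads' length; the fingertips stand 19 mm ahead of it and the grasp point (between the pads) is the TCP; z points along the fingers, x is the direction in which the jaws open and shut, and the axes are right-handed (so a half turn about z gives the same grasp; the last joint's range is limited). The gripper opens to 85 mm and grips with 20 to 120 N. Pads are 22 mm wide; open, the fingers measure 114 mm over their backs; the gripper's body (76 mm by 85 mm) begins 54 mm behind the grasp point. The pads swing forward as they close: fully open they stand 13 mm farther back than shut.
Start: joints at [52.752, 21.807, 74.336, -0, 83.858, -12.336], TCP at [0.232, 0.499, 0.25] pointing down, gripper open.
Joint ranges: [-178.18, 178.18], [-50.72, 133.34], [12.68, 142.11], [-81.47, 261.47], [9.98, 163.14], [-165.26, 165.26]. Speed limits (degrees/s): [136.94, 136.94, 180, 180, 180, 180].

## Interface

Orientations are given as a 3x3 rotation matrix whose columns are the frame's x, y, z axes.
In Python, from rig import env, cams, order gives the robot as it stands.
- The arm moves only by the tool step_arm, never from a script. Its argument "steps" is a list of rows, each an object with "xyz": the shift along the tool's x, y, z normalised to -1 to 1, where 1 is 0.04 m, a list of three; "turn": the turn, a rotation vector about the tool's x, y, z normalised to -1 to 1, where 1 is 0.08 rad, a list of three; "gripper": the gripper command: -1 is shut, 1 is fully open, values between are in proportion. A call has 1 to 20 rows; each row shifts and turns the commanded pose from where the row before left it, along the tool's axes as they then stand; what a row does not reach is not made up. A row lasts 1/12 s, in which the tool goes at most 41.7 mm and 7.16 degrees, less where a joint would pass 70% of its speed; a pose out of reach is approached as far as the arm can. A call with a number of a shift or a turn outside -1 to 1 is refused whole. A call with a gripper value outside its range is refused whole. The fingers move at their own pace and stop on an object; "squeeze" is the grip in N (left out, the last holds). Time passes only in rows, so rows that do not move let the fingers close. It gives the time, the measured TCP pose, the force and the opening at its end, in the units of the state.
- env.observe(): the state, without advancing time (a new reading comes with each control period).
- cams.get_image(name): name is "scene" or "top"; returns (picture, depth): 400x640x3 uint8, red, green, blue; 400x640 float32, m along the optical axis (not along the pixel's ray), 0 where there is no reading.
- cams.camera_info(name): a dict with "fx", "fy", "cx", "cy" (pixels), "k1" (the pictures are not rectified: a ray, as slopes to the right and down, at radius r is drawn at 1 + k1 r^2 times it, then the intrinsics apply), "extrinsics" (4x4, takes a point from camera to world coordinates). Camera axes: x right, y down, z forward; pixel columns grow to the right and rows downward; lengths in m; the calibration is good to about 2 mm. A picture is of the moment at which its call begins. camera_info takes no time and is no camera call.
- order.close_job(): hands the job in, once; it reports no verdict.
The state is a dict: "time_s": time; "q": joint angles; "qvel": joint speeds; "joint_efforts": joint torques, N m; "position": TCP position; "tool_rot": TCP orientation; "ft_force": force on the tool from outside, world axes, zero at the start; "wrist_torque": the same for the moment, N m; "grip_width": finger opening in m.
Only numpy, scipy, OpenCV 4.12 (cv2) and the standard library are available. Lean on these libraries where they do the work, as an engineer would, in place of code of your own. Each camera call takes 0.05 s, during which the arm holds its last target. There are 200 camera calls.

## Working session

There is one attempt and no reset: what is moved stays moved. The work goes in short steps, Python scripts to look and compute and a tool call to move; the robot and the scene stay as the last step left them, time stands still between calls to the robot, and variables do not carry over. Pictures are saved under pics/ and viewed, about 8 in all and at most 12, crops included, and the job is handed in when it is done.

Besides the shell and the picture viewer there is one more tool, called after ">>>" as name(argument=value, ...), one argument or row to a line, values as JSON. step_arm: Moves the arm, as the interface text tells. Scaled input: -1 to 1 covers 0.04 m each way for a shift and 0.08 rad each way for a turn. Its arguments: {"type":"object","properties":{"steps":{"type":"array"},"squeeze":{"type":"number"}},"required":["steps"]}

```bash
ls; mkdir -p pics; cat > h.py <<'E'
import numpy as np, cv2
from rig import env, cams, order
def grab(n):
    im,d=cams.get_image(n); return im,d,cams.camera_info(n)
def rays(c,uv):
    uv=np.asarray(uv,float).reshape(-1,2)
    K=np.array([[c['fx'],0,c['cx']],[0,c['fy'],c['cy']],[0,0,1]])
    s=cv2.undistortPointsIter(uv.reshape(-1,1,2),K,np.array([c['k1'],0,0,0.]),None,None,(3,50,1e-10)).reshape(-1,2)
    return np.c_[s,np.ones(len(s))]
def onplane(c,uv,z):
    E=np.array(c['extrinsics']); r=rays(c,uv)@E[:3,:3].T; o=E[:3,3]
    return o+r*((z-o[2])/r[:,2])[:,None]
def cloud(c,d):
    h,w=d.shape; v,u=np.mgrid[:h,:w]; E=np.array(c['extrinsics'])
    P=rays(c,np.c_[u.ravel(),v.ravel()])*d.reshape(-1,1)
    return (P@E[:3,:3].T+E[:3,3]).reshape(h,w,3)
def save(n,im): cv2.imwrite('pics/'+n,im[:,:,::-1])
E
python3 - <<'E'
from h import *
for n in('top','scene'):
    im,d,c=grab(n); save(n+'0.png',im); np.savez(n+'0.npz',im=im,d=d)
    print(n,c['fx'],c['k1'],np.round(c['extrinsics'],3).tolist())
s=env.observe(); print(s['time_s'],s['position'],np.round(s['tool_rot'],3),s['grip_width'],s['ft_force'])
E
```

```text
pics
top 361.32666756725814 0.028677152410230465 [[-0.009, -0.992, 0.123, 0.434], [-1.0, 0.006, -0.024, -0.028], [0.023, -0.124, -0.992, 0.977], [0.0, 0.0, 0.0, 1.0]]
scene 469.30292028130555 -0.021910013065097857 [[0.089, 0.733, -0.674, 1.574], [0.996, -0.056, 0.071, -0.129], [0.014, -0.678, -0.735, 1.178], [0.0, 0.0, 0.0, 1.0]]
0.1 [0.2315325  0.49863588 0.24976844] [[ 0.421  0.907 -0.001]
 [ 0.907 -0.421 -0.001]
 [-0.001 -0.    -1.   ]] 0.08554546107150242 [ 0.35997301 -0.43877777 -0.13293795]
```

View pics/top0.png

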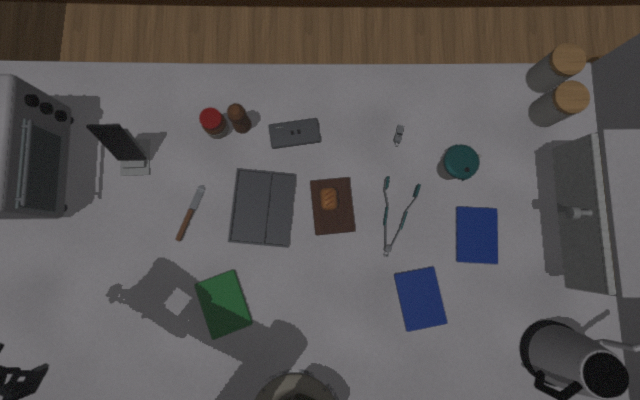

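View pics/scene0.png

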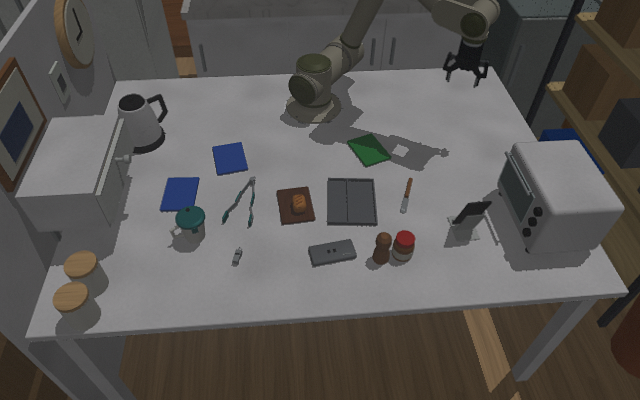

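Top view: the tray is at (263,207), with its narrow side on the right (-y). The spreader is at (190,212), handle down. The roll is on the brown board at (329,200). The tongs have their pivot at (388,250) and tips at (387,183) and (418,190). Board candidates are brown (332,206), green (223,304) and blue (477,235) and (420,298). The brown one is dark wood and carries the roll, so it's the one meant. I'll confirm this in an enlarged crop while measuring.

```bash
cat > m1.py <<'E'
from h import *
im=np.load('top0.npz')['im']; d=np.load('top0.npz')['d']; c=cams.camera_info('top')
save('crop1.png',cv2.resize(im[155:265,170:430],None,fx=3,fy=3,interpolation=cv2.INTER_CUBIC))
hsv=cv2.cvtColor(im,cv2.COLOR_RGB2HSV)
for n,(u,v) in dict(handle=(184,227),blade=(197,198),tray=(250,200),board=(318,228),roll=(329,197),tL=(387,184),tR=(417,190),gL=(386,215),gR=(404,220),piv=(388,251),shelf=(350,280)).items():
    print(n,im[v,u],hsv[v,u],np.round(cloud(c,d)[v,u],3))
E
python3 m1.py
```

```text
handle [77 59 47] [12 99 77] [0.486 0.287 0.016]
blade [92 92 95] [120   8  95] [0.564 0.259 0.003]
tray [64 64 68] [120  15  68] [0.558 0.117 0.003]
board [60 45 42] [ 5 77 60] [ 0.481 -0.065  0.012]
roll [89 57 36] [ 12 152  89] [ 0.559 -0.093  0.05 ]
tL [41 65 64] [89 94 65] [ 0.597 -0.252  0.022]
tR [40 63 64] [91 96 64] [ 0.58  -0.331  0.024]
gL [46 63 64] [92 72 64] [ 0.513 -0.246  0.023]
gR [55 72 73] [92 63 73] [ 0.5   -0.293  0.023]
piv [86 86 89] [120   9  89] [ 0.419 -0.248  0.023]
shelf [117 117 118] [120   2 118] [ 0.343 -0.149 -0.001]
```

View pics/crop1.png

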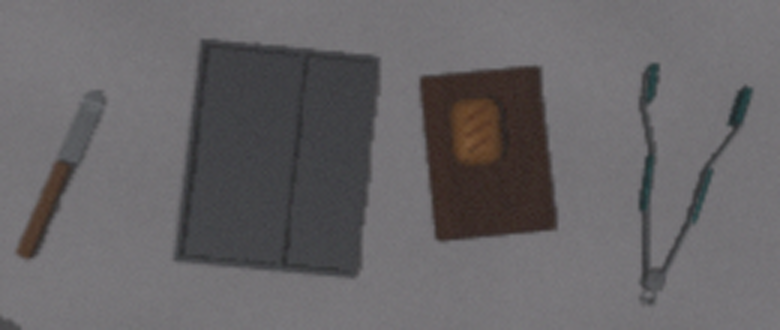

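The crop confirms it. The golden roll with diagonal glaze marks, crop (476,132), lies on the dark brown board. The spreader's wood handle is at the lower left and its blade is up. The tray divider is right of centre, so the narrow compartment is on the -y side. The tongs' teal grips are at (647,183) and (702,195), with tips at (651,85) and (740,105).

```bash
cat > m2.py <<'E'
from h import *
import sys
def comps(hsv,lo,hi,box,n,minA=8):
    u0,v0,u1,v1=box; m=np.zeros(hsv.shape[:2],np.uint8)
    m[v0:v1,u0:u1]=cv2.inRange(hsv,lo,hi)[v0:v1,u0:u1]
    k,l,st,ce=cv2.connectedComponentsWithStats(m)
    o=sorted(range(1,k),key=lambda i:-st[i,4])[:n]
    return [(l==i) for i in o if st[i,4]>=minA]
def rect(c,mask,z):
    v,u=np.nonzero(mask); P=onplane(c,np.c_[u,v],z)
    cs=max(cv2.findContours(mask.astype(np.uint8),cv2.RETR_EXTERNAL,cv2.CHAIN_APPROX_NONE)[0],key=len)
    Q=onplane(c,cs.reshape(-1,2),z)[:,:2].astype(np.float32)*1000
    (x,y),(a,b),t=cv2.minAreaRect(Q); 
    if b>a: a,b,t=b,a,t+90
    t=(t+90)%180-90
    X=P[:,:2]-P[:,:2].mean(0); w,V=np.linalg.eigh(X.T@X); e=V[:,1]; e=e*np.sign(e[0])
    return dict(n=len(u),mean=np.round(P[:,:2].mean(0)*1000,1),rc=np.round([x,y],1),size=np.round([a,b],1),rect_yaw=round(t,1),pca_yaw=round(float(np.degrees(np.arctan2(e[1],e[0]))),1))
if __name__=='__main__':
    im=np.load('top0.npz')['im']; c=cams.camera_info('top'); hsv=cv2.cvtColor(im,cv2.COLOR_RGB2HSV)
    S=comps
    for m in S(hsv,(5,60,40),(20,255,140),(170,170,215,250),1): print('handle',rect(c,m,.014))
    for m in S(hsv,(0,0,40),(179,255,103),(174,178,215,250),1): print('spreader',rect(c,m,.006))
    for m in S(hsv,(0,0,30),(179,60,85),(225,160,303,255),1): print('tray',rect(c,m,.014))
    for m in S(hsv,(0,40,20),(30,255,120),(305,170,362,240),1): print('board',rect(c,m,.012))
    for m in S(hsv,(5,100,65),(25,255,255),(315,180,345,215),1): print('roll',rect(c,m,.042))
    for m in S(hsv,(80,45,20),(100,255,255),(378,170,428,235),4): print('teal',rect(c,m,.023))
    m=np.zeros(im.shape[:2],bool); m[180:250,225:300]=0
    for m in S(hsv,(0,0,20),(179,255,103),(375,170,428,262),1): print('tongs all',rect(c,m,.02))
    v,u=np.nonzero(m); print('pivot end',u[v>v.max()-10].mean(),v.max())
E
python3 m2.py
```

```text
handle {'n': 158, 'mean': array([492.7, 287.3]), 'rc': array([492.8, 287.2]), 'size': array([85.9, 12.4]), 'rect_yaw': -22.0, 'pca_yaw': -22.0}
spreader {'n': 480, 'mean': array([523.5, 275.2]), 'rc': array([524.9, 274.8]), 'size': array([161.3,  22.8]), 'rect_yaw': -23.3, 'pca_yaw': -22.8}
tray {'n': 4504, 'mean': array([536.8,  82.9]), 'rc': array([538.2,  82.6]), 'size': array([199.8, 161.6]), 'rect_yaw': -6.0, 'pca_yaw': -5.9}
board {'n': 2116, 'mean': array([ 540. , -103.9]), 'rc': array([ 540.8, -104. ]), 'size': array([145.6, 106.3]), 'rect_yaw': 5.2, 'pca_yaw': 5.0}
roll {'n': 335, 'mean': array([556.1, -91.5]), 'rc': array([556. , -91.3]), 'size': array([55.3, 41.9]), 'rect_yaw': -0.3, 'pca_yaw': 5.9}
teal {'n': 40, 'mean': array([ 580.9, -331.2]), 'rc': array([ 580.6, -331. ]), 'size': array([34.2,  9. ]), 'rect_yaw': -22.6, 'pca_yaw': -22.9}
teal {'n': 38, 'mean': array([ 511.6, -244.3]), 'rc': array([ 512.1, -244.3]), 'size': array([46.1,  5.6]), 'rect_yaw': -8.3, 'pca_yaw': -9.5}
teal {'n': 30, 'mean': array([ 500.8, -292.7]), 'rc': array([ 501. , -292.6]), 'size': array([47.5,  4.2]), 'rect_yaw': -20.5, 'pca_yaw': -19.5}
teal {'n': 26, 'mean': array([ 603. , -251.5]), 'rc': array([ 602.2, -251.8]), 'size': array([27.4,  5.4]), 'rect_yaw': -1.9, 'pca_yaw': -7.9}
tongs all {'n': 604, 'mean': array([ 514.9, -270.1]), 'rc': array([ 507. , -269.5]), 'size': array([212.,  99.]), 'rect_yaw': -14.1, 'pca_yaw': -15.2}
pivot end 386.4769230769231 256
```

```bash
cat > go.py <<'E'
# usage: go.py x y z jaw_deg  (mm)  -> turn units first, then shifts in the turned tool axes
from h import *
import sys
x,y,z,j=map(float,sys.argv[1:5])
s=env.observe(); R=np.array(s['tool_rot']); p=np.array(s['position'])
a=np.radians(j); Rt=np.array([[np.cos(a),np.sin(a),0],[np.sin(a),-np.cos(a),0],[0,0,-1]])
rv=cv2.Rodrigues(R.T@Rt)[0].ravel()
print('t',s['time_s'],'p',np.round(p*1000,1),'jaw',round(float(np.degrees(np.arctan2(R[1,0],R[0,0]))),1),'w',round(s['grip_width']*1000,1),'F',np.round(s['ft_force'],1))
print('turn units',np.round(rv/.08,2),'then shift units',np.round(Rt.T@(np.array([x,y,z])/1000-p)/.04,2))
E
python3 go.py 511.3 280 100 67.3
```

```text
t 0.1 p [231.5 498.6 249.8] jaw 65.1 w 85.5 F [ 0.4 -0.4 -0.1]
turn units [-0.    0.02 -0.48] then shift units [-2.34  8.56  3.74]
```

>>> step_arm(
  steps=[
    {"xyz": [0, 0, 0], "turn": [0, 0, -0.48], "gripper": 0.2},
    {"xyz": [-0.2, 0.7, 0.1], "turn": [0, 0, 0], "gripper": 0.2},
    {"xyz": [-0.2, 0.7, 0.2], "turn": [0, 0, 0], "gripper": 0.2},
    {"xyz": [-0.2, 0.7, 0.3], "turn": [0, 0, 0], "gripper": 0.2},
    {"xyz": [-0.2, 0.7, 0.3], "turn": [0, 0, 0], "gripper": 0.2},
    {"xyz": [-0.2, 0.7, 0.3], "turn": [0, 0, 0], "gripper": 0.2},
    {"xyz": [-0.2, 0.7, 0.3], "turn": [0, 0, 0], "gripper": 0.2},
    {"xyz": [-0.2, 0.7, 0.3], "turn": [0, 0, 0], "gripper": 0.2},
    {"xyz": [-0.2, 0.7, 0.3], "turn": [0, 0, 0], "gripper": 0.2},
    {"xyz": [-0.2, 0.7, 0.3], "turn": [0, 0, 0], "gripper": 0.2},
    {"xyz": [-0.2, 0.7, 0.4], "turn": [0, 0, 0], "gripper": 0.2},
    {"xyz": [-0.2, 0.7, 0.4], "turn": [0, 0, 0], "gripper": 0.2},
    {"xyz": [-0.14, 0.86, 0.54], "turn": [0, 0, 0], "gripper": 0.2},
    {"xyz": [0, 0, 0], "turn": [0, 0, 0], "gripper": 0.2},
    {"xyz": [0, 0, 0], "turn": [0, 0, 0], "gripper": 0.2},
  ],
)

```text
time_s: 1.35
position: [0.5119, 0.279, 0.0991]
tool_rot: [[0.388, 0.921, -0.003], [0.921, -0.388, -0.001], [-0.002, -0.002, -1.0]]
ft_force: [-0.5, 0.1, -0.1]
grip_width: 0.0513
```

```bash
python3 go.py 511.3 280 22 67.3
```

```text
t 1.35 p [511.9 279.   99.1] jaw 67.1 w 51.3 F [-0.5  0.1 -0.1]
turn units [-0.03  0.02 -0.03] then shift units [ 0.02 -0.02  1.93]
```

>>> step_arm(
  steps=[
    {"xyz": [0.02, -0.02, 0.5], "turn": [0, 0, 0], "gripper": 0.2},
    {"xyz": [0, 0, 0.5], "turn": [0, 0, 0], "gripper": 0.2},
    {"xyz": [0, 0, 0.5], "turn": [0, 0, 0], "gripper": 0.2},
    {"xyz": [0, 0, 0.25], "turn": [0, 0, 0], "gripper": 0.2},
    {"xyz": [0, 0, 0.18], "turn": [0, 0, 0], "gripper": 0.2},
    {"xyz": [0, 0, 0], "turn": [0, 0, 0], "gripper": -0.2},
    {"xyz": [0, 0, 0], "turn": [0, 0, 0], "gripper": -0.5},
    {"xyz": [0, 0, 0], "turn": [0, 0, 0], "gripper": -1},
    {"xyz": [0, 0, 0], "turn": [0, 0, 0], "gripper": -1},
    {"xyz": [0, 0, 0], "turn": [0, 0, 0], "gripper": -1},
    {"xyz": [0, 0, 0], "turn": [0, 0, 0], "gripper": -1},
    {"xyz": [0, 0, 0], "turn": [0, 0, 0], "gripper": -1},
  ],
  squeeze=30,
)

```text
time_s: 2.35
position: [0.5115, 0.2816, 0.0248]
tool_rot: [[0.386, 0.922, 0.002], [0.922, -0.386, 0.001], [0.002, 0.002, -1.0]]
ft_force: [-0.4, 1.0, 6.6]
grip_width: 0.0129
```

>>> step_arm(
  steps=[
    {"xyz": [0, 0, -0.3], "turn": [0, 0, 0], "gripper": -1},
    {"xyz": [0, 0, -0.5], "turn": [0, 0, 0], "gripper": -1},
    {"xyz": [0, 0, -0.6], "turn": [0, 0, 0], "gripper": -1},
    {"xyz": [0, 0, -0.6], "turn": [0, 0, 0], "gripper": -1},
    {"xyz": [0, 0, 0], "turn": [0, 0, 0], "gripper": -1},
    {"xyz": [0, 0, 0], "turn": [0, 0, 0], "gripper": -1},
  ],
)

```text
time_s: 2.85
position: [0.5114, 0.2814, 0.1048]
tool_rot: [[0.386, 0.922, 0.003], [0.922, -0.386, 0.001], [0.002, 0.002, -1.0]]
ft_force: [-0.5, 0.3, -1.7]
grip_width: 0.013
```

```bash
python3 - <<'E'
from h import *
im,d,c=grab('scene'); save('s1.png',cv2.resize(im[110:250,330:470],None,fx=4,fy=4,interpolation=cv2.INTER_CUBIC))
E
# grip point is at spreader x=-15 -> slot centre minus 15 along tray x
python3 go.py 518.2 39.6 100 84
```

```text
t 2.9 p [510.8 281.2 103.6] jaw 67.3 w 12.9 F [-0.5 -0.5 -1. ]
turn units [ 0.   -0.   -3.65] then shift units [-5.99  0.82  0.09]
```

View pics/s1.png

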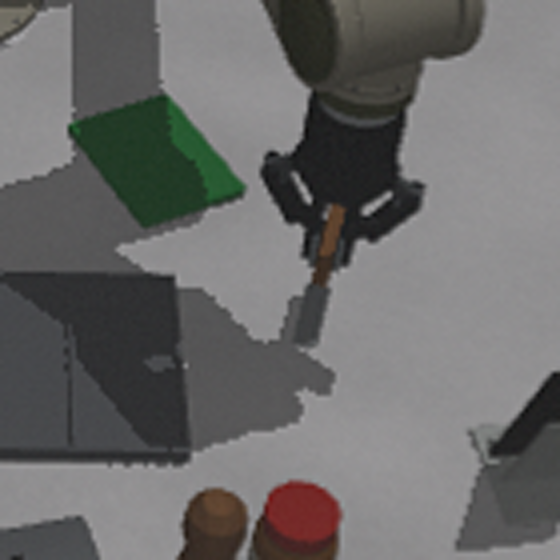

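The spreader is held level in the jaws at crop (330,245), with the blade toward the camera. Next I carry it to the slot.

>>> step_arm(
  steps=[
    {"xyz": [0, 0, 0], "turn": [0, 0, -0.73], "gripper": -1},
    {"xyz": [0, 0, 0], "turn": [0, 0, -0.73], "gripper": -1},
    {"xyz": [0, 0, 0], "turn": [0, 0, -0.73], "gripper": -1},
    {"xyz": [0, 0, 0], "turn": [0, 0, -0.73], "gripper": -1},
    {"xyz": [0, 0, 0], "turn": [0, 0, -0.73], "gripper": -1},
    {"xyz": [-0.3, 0.08, 0], "turn": [0, 0, 0], "gripper": -1},
    {"xyz": [-0.6, 0.08, 0], "turn": [0, 0, 0], "gripper": -1},
    {"xyz": [-0.6, 0.08, 0], "turn": [0, 0, 0], "gripper": -1},
    {"xyz": [-0.7, 0.08, 0], "turn": [0, 0, 0], "gripper": -1},
    {"xyz": [-0.7, 0.08, 0], "turn": [0, 0, 0], "gripper": -1},
    {"xyz": [-0.7, 0.08, 0], "turn": [0, 0, 0], "gripper": -1},
    {"xyz": [-0.7, 0.08, 0], "turn": [0, 0, 0], "gripper": -1},
    {"xyz": [-0.7, 0.1, 0], "turn": [0, 0, 0], "gripper": -1},
    {"xyz": [-0.6, 0.08, 0], "turn": [0, 0, 0], "gripper": -1},
    {"xyz": [-0.4, 0.08, 0], "turn": [0, 0, 0], "gripper": -1},
    {"xyz": [0, 0, 0], "turn": [0, 0, 0], "gripper": -1},
    {"xyz": [0, 0, 0], "turn": [0, 0, 0], "gripper": -1},
    {"xyz": [0, 0, 0], "turn": [0, 0, 0], "gripper": -1},
  ],
)

```text
time_s: 4.4
position: [0.5181, 0.0395, 0.1031]
tool_rot: [[0.105, 0.994, -0.001], [0.994, -0.105, 0.0], [0.0, -0.001, -1.0]]
ft_force: [-0.2, 0.5, -0.5]
grip_width: 0.0131
```

```bash
python3 - <<'E'
from h import *
im,d,c=grab('scene'); save('s2.png',cv2.resize(im[130:260,270:430],None,fx=4,fy=4,interpolation=cv2.INTER_CUBIC))
E
python3 go.py 518.2 39.6 33 84
```

```text
t 4.45 p [518.2  39.8 103.2] jaw 84.0 w 12.6 F [ 0.9 -1.2 -0.9]
turn units [-0.01 -0.    0.  ] then shift units [-0.01  0.    1.76]
```

View pics/s2.png

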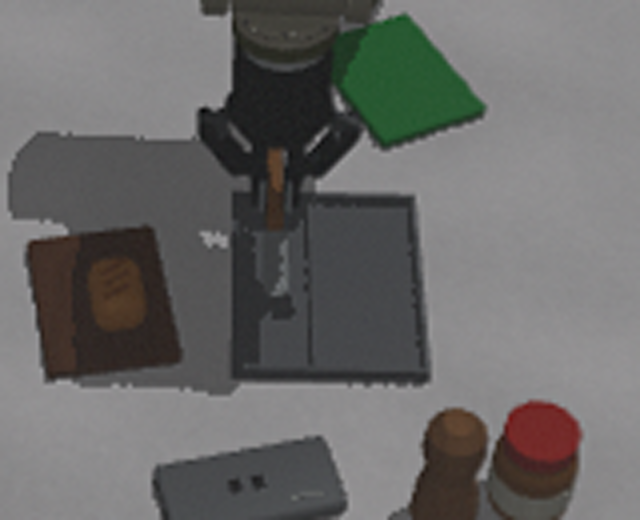

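The spreader is over the narrow compartment, crop (275,250), and aligned with it. I'll lower it slowly.

>>> step_arm(
  steps=[
    {"xyz": [0, 0, 0.4], "turn": [0, 0, 0], "gripper": -1},
    {"xyz": [0, 0, 0.5], "turn": [0, 0, 0], "gripper": -1},
    {"xyz": [0, 0, 0.4], "turn": [0, 0, 0], "gripper": -1},
    {"xyz": [0, 0, 0.2], "turn": [0, 0, 0], "gripper": -1},
    {"xyz": [0, 0, 0.1], "turn": [0, 0, 0], "gripper": -1},
    {"xyz": [0, 0, 0.1], "turn": [0, 0, 0], "gripper": -1},
    {"xyz": [0, 0, 0.05], "turn": [0, 0, 0], "gripper": -1},
    {"xyz": [0, 0, 0.05], "turn": [0, 0, 0], "gripper": -1},
    {"xyz": [0, 0, 0], "turn": [0, 0, 0], "gripper": -1},
    {"xyz": [0, 0, 0], "turn": [0, 0, 0], "gripper": -1},
  ],
)

```text
time_s: 5.28
position: [0.5187, 0.0392, 0.0319]
tool_rot: [[0.104, 0.995, 0.001], [0.995, -0.104, -0.0], [-0.0, 0.001, -1.0]]
ft_force: [1.7, 0.2, 0.4]
grip_width: 0.0128
```

>>> step_arm(
  steps=[
    {"xyz": [0, 0, 0.04], "turn": [0, 0, 0], "gripper": -1},
    {"xyz": [0, 0, 0.04], "turn": [0, 0, 0], "gripper": -1},
    {"xyz": [0, 0, 0], "turn": [0, 0, 0], "gripper": -1},
    {"xyz": [0, 0, 0], "turn": [0, 0, 0], "gripper": -1},
  ],
)

```text
time_s: 5.62
position: [0.5189, 0.0391, 0.0297]
tool_rot: [[0.104, 0.995, 0.002], [0.995, -0.104, -0.0], [-0.0, 0.002, -1.0]]
ft_force: [-4.3, 0.5, 14.9]
grip_width: 0.0128
```

>>> step_arm(
  steps=[
    {"xyz": [0, 0, -0.03], "turn": [0, 0, 0], "gripper": -0.55},
    {"xyz": [0, 0, 0], "turn": [0, 0, 0], "gripper": -0.45},
    {"xyz": [0, 0, 0], "turn": [0, 0, 0], "gripper": -0.45},
    {"xyz": [0, 0, 0], "turn": [0, 0, 0], "gripper": -0.45},
    {"xyz": [0, 0, 0], "turn": [0, 0, 0], "gripper": -0.45},
    {"xyz": [0, 0, -0.2], "turn": [0, 0, 0], "gripper": -0.45},
    {"xyz": [0, 0, -0.4], "turn": [0, 0, 0], "gripper": -0.45},
    {"xyz": [0, 0, -0.8], "turn": [0, 0, 0], "gripper": -0.45},
    {"xyz": [0, 0, -0.9], "turn": [0, 0, 0], "gripper": 0.2},
    {"xyz": [0, 0, -0.9], "turn": [0, 0, 0], "gripper": 0.6},
    {"xyz": [0, 0, -0.3], "turn": [0, 0, 0], "gripper": 0.8},
    {"xyz": [0, 0, 0], "turn": [0, 0, 0], "gripper": 0.8},
  ],
)

```text
time_s: 6.62
position: [0.5198, 0.0391, 0.1734]
tool_rot: [[0.104, 0.995, 0.007], [0.995, -0.104, -0.001], [-0.0, 0.007, -1.0]]
ft_force: [-0.2, -0.0, 0.0]
grip_width: 0.0708
```

```bash
python3 go.py 506 -268.5 170 75
```

```text
t 6.6167 p [519.8  39.1 173.4] jaw 84.0 w 70.8 F [-0.2 -0.   0. ]
turn units [ 0.09 -0.    1.97] then shift units [-7.52  1.66  0.09]
```

>>> step_arm(
  steps=[
    {"xyz": [0, 0, 0], "turn": [0.09, 0, 0.97], "gripper": 0.8},
    {"xyz": [0, 0, 0], "turn": [0, 0, 1.0], "gripper": 0.8},
    {"xyz": [-0.4, 0.1, 0], "turn": [0, 0, 0], "gripper": 0.8},
    {"xyz": [-0.7, 0.15, 0], "turn": [0, 0, 0], "gripper": 0.8},
    {"xyz": [-0.8, 0.2, 0], "turn": [0, 0, 0], "gripper": 0.8},
    {"xyz": [-0.8, 0.2, 0], "turn": [0, 0, 0], "gripper": 0.8},
    {"xyz": [-0.8, 0.2, 0], "turn": [0, 0, 0], "gripper": 0.8},
    {"xyz": [-0.8, 0.2, 0], "turn": [0, 0, 0], "gripper": 0.8},
    {"xyz": [-0.8, 0.2, 0], "turn": [0, 0, 0], "gripper": 0.8},
    {"xyz": [-0.8, 0.2, 0.09], "turn": [0, 0, 0], "gripper": 0.8},
    {"xyz": [-0.8, 0.1, 0], "turn": [0, 0, 0], "gripper": 0.8},
    {"xyz": [-0.6, 0.11, 0], "turn": [0, 0, 0], "gripper": 0.8},
    {"xyz": [-0.22, 0, 0], "turn": [0, 0, 0], "gripper": 0.8},
    {"xyz": [0, 0, 0], "turn": [0, 0, 0], "gripper": 0.8},
    {"xyz": [0, 0, 0], "turn": [0, 0, 0], "gripper": 0.8},
    {"xyz": [0, 0, 0], "turn": [0, 0, 0], "gripper": 0.8},
  ],
)

```text
time_s: 7.95
position: [0.5048, -0.267, 0.1655]
tool_rot: [[0.258, 0.966, -0.008], [0.966, -0.258, 0.002], [-0.0, -0.008, -1.0]]
ft_force: [0.4, 0.2, -0.1]
grip_width: 0.0766
```

```bash
python3 - <<'E'
from h import *
im,d,c=grab('top'); a=im[160:250,225:300]
im2,d2,c2=grab('scene'); b=im2[165:235,270:385]
# roll & tongs from the scene camera too
np.savez('scene1.npz',im=im2,d=d2); np.savez('top1.npz',im=im,d=d)
b=cv2.resize(b,None,fx=4,fy=4,interpolation=cv2.INTER_CUBIC); a=cv2.resize(a,None,fx=4,fy=4,interpolation=cv2.INTER_CUBIC)
H=max(a.shape[0],b.shape[0]); f=lambda x:cv2.copyMakeBorder(x,0,H-x.shape[0],0,0,cv2.BORDER_CONSTANT)
save('tray2.png',np.hstack([f(a),f(b)]))
from m2 import *
hsv=cv2.cvtColor(im,cv2.COLOR_RGB2HSV)
for m in comps(hsv,(5,60,35),(20,255,140),(262,170,298,250),1): print('handle',rect(c,m,.019))
hs=cv2.cvtColor(im2,cv2.COLOR_RGB2HSV)
for m in comps(hs,(5,100,65),(25,255,255),(285,185,312,222),1):
    W=cloud(c2,d2)[m]; t=W[W[:,2]>.040]; print('roll scene top',len(t),np.round(np.median(t,0)*1000,1),np.round(np.ptp(t,axis=0)*1000))
    r=cv2.minAreaRect((t[:,:2]*1000).astype(np.float32)); print(r)
im0=np.load('top0.npz')['im'];d0=np.load('top0.npz')['d']
W=cloud(c,d0)[185:215,316:344].reshape(-1,3); t=W[(W[:,2]>.030)&(W[:,2]<.06)]; print('roll topdepth',len(t),cv2.minAreaRect((t[:,:2]*1000).astype(np.float32)),t.mean(0))
X=t[:,:2]-t[:,:2].mean(0);w,V=np.linalg.eigh(X.T@X);print('pca',np.degrees(np.arctan2(V[1,1],V[0,1])))
E
python3 go.py 506 -268.5 23 75
```

```text
handle {'n': 172, 'mean': array([499.1,  40. ]), 'rc': array([498.7,  40. ]), 'size': array([87.9, 13.9]), 'rect_yaw': -5.4, 'pca_yaw': -5.7}
roll scene top 148 [565.8 -92.5  46.4] [1044.   57. 1137.]
((1051.6796875, -115.2042465209961), (38.77534866333008, 1045.0631103515625), 87.2383804321289)
roll topdepth 358 ((557.62841796875, -93.28755187988281), (60.02682876586914, 43.98613739013672), 5.171688079833984) [ 0.55613565 -0.09229343  0.04662564]
pca -175.37860542323688
t 8.05 p [ 505.  -267.1  165.7] jaw 75.1 w 77.0 F [-0.1  1.  -0.9]
turn units [-0.09  0.01  0.02] then shift units [-0.03  0.03  3.57]
```

View pics/tray2.png

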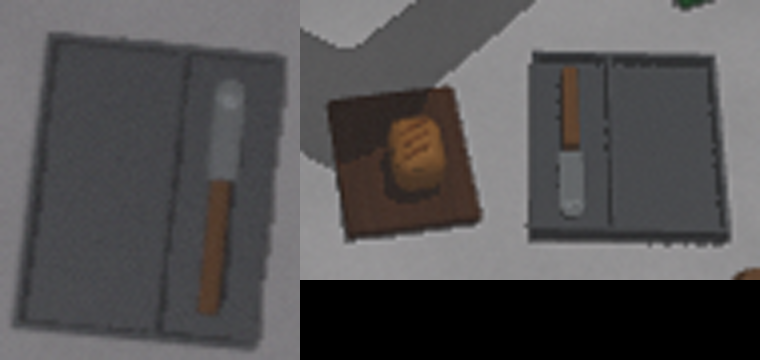

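The spreader lies flat in the narrow compartment, left panel (220,200), and is released. The roll agrees across both measurements at (556.8, -92), yaw 5°. Now the tongs.

>>> step_arm(
  steps=[
    {"xyz": [-0.03, 0.03, 0.5], "turn": [-0.09, 0, 0], "gripper": 0.8},
    {"xyz": [0, 0, 0.8], "turn": [0, 0, 0], "gripper": 0.8},
    {"xyz": [0, 0, 0.8], "turn": [0, 0, 0], "gripper": 0.8},
    {"xyz": [0, 0, 0.6], "turn": [0, 0, 0], "gripper": 0.8},
    {"xyz": [0, 0, 0.4], "turn": [0, 0, 0], "gripper": 0.8},
    {"xyz": [0, 0, 0.25], "turn": [0, 0, 0], "gripper": 0.8},
    {"xyz": [0, 0, 0.17], "turn": [0, 0, 0], "gripper": 0.8},
    {"xyz": [0, 0, 0], "turn": [0, 0, 0], "gripper": 0.8},
    {"xyz": [0, 0, 0], "turn": [0, 0, 0], "gripper": 0.8},
  ],
  squeeze=20,
)

```text
time_s: 8.8
position: [0.5058, -0.27, 0.0256]
tool_rot: [[0.259, 0.966, 0.001], [0.966, -0.259, -0.001], [-0.001, 0.001, -1.0]]
ft_force: [-0.2, -0.7, -0.7]
grip_width: 0.0767
```

>>> step_arm(
  steps=[
    {"xyz": [0, 0, 0], "turn": [0, 0, 0], "gripper": 0.5},
    {"xyz": [0, 0, 0], "turn": [0, 0, 0], "gripper": 0.3},
    {"xyz": [0, 0, 0], "turn": [0, 0, 0], "gripper": 0.2},
    {"xyz": [0, 0, 0], "turn": [0, 0, 0], "gripper": 0.12},
    {"xyz": [0, 0, 0], "turn": [0, 0, 0], "gripper": 0.06},
    {"xyz": [0, 0, 0], "turn": [0, 0, 0], "gripper": 0.06},
    {"xyz": [0, 0, 0], "turn": [0, 0, 0], "gripper": 0.06},
    {"xyz": [0, 0, 0], "turn": [0, 0, 0], "gripper": 0.06},
  ],
)

```text
time_s: 9.47
position: [0.5064, -0.271, 0.0267]
tool_rot: [[0.259, 0.966, 0.003], [0.966, -0.259, -0.004], [-0.003, 0.004, -1.0]]
ft_force: [-0.4, -1.2, 7.6]
grip_width: 0.0456
```

>>> step_arm(
  steps=[
    {"xyz": [0, 0, -0.1], "turn": [0, 0, 0], "gripper": 0.06},
    {"xyz": [0, 0, -0.3], "turn": [0, 0, 0], "gripper": 0.06},
    {"xyz": [0, 0, -0.4], "turn": [0, 0, 0], "gripper": 0.06},
    {"xyz": [0, 0, -0.5], "turn": [0, 0, 0], "gripper": 0.06},
    {"xyz": [0, 0, -0.5], "turn": [0, 0, 0], "gripper": 0.06},
    {"xyz": [0, 0, -0.4], "turn": [0, 0, 0], "gripper": 0.06},
    {"xyz": [0, 0, -0.2], "turn": [0, 0, 0], "gripper": 0.06},
    {"xyz": [0, 0, 0], "turn": [0, 0, 0], "gripper": 0.06},
    {"xyz": [0, 0, 0], "turn": [0, 0, 0], "gripper": 0.06},
  ],
)

```text
time_s: 10.22
position: [0.5052, -0.2698, 0.1206]
tool_rot: [[0.259, 0.966, -0.0], [0.966, -0.259, -0.001], [-0.001, -0.0, -1.0]]
ft_force: [-0.3, -0.3, -1.1]
grip_width: 0.0454
```

```bash
cat > m3.py <<'E'
from h import *
from m2 import comps
im,d,c=grab('top'); im2,d2,c2=grab('scene')
import sys
n=sys.argv[1]; np.savez(n,im=im,d=d,im2=im2,d2=d2)
z=[int(v) for v in sys.argv[2:6]]
if z: save(n+'.png',cv2.resize(im2[z[1]:z[3],z[0]:z[2]],None,fx=4,fy=4,interpolation=cv2.INTER_CUBIC))
s=env.observe(); R=np.array(s['tool_rot']); p=np.array(s['position'])
for nm,a,b,k in(('top',im,d,c),('scene',im2,d2,c2)):
    h=cv2.cvtColor(a,cv2.COLOR_RGB2HSV); W=cloud(k,b)
    for m in comps(h,(80,45,20),(100,255,255),(0,0,640,400),8,6):
        P=W[m]; P=P[P[:,2]>0.0]; 
        if len(P)<5: continue
        q=np.median(P,0); rel=R.T@(q-p)
        if np.linalg.norm(rel)<.2: print(nm,m.sum(),'world',np.round(q*1000,1),'tool',np.round(rel*1000,1))
E
python3 m3.py t1 200 130 320 250; python3 go.py 506 -268 120 75
```

```text
top 36 world [ 599.2 -262.   118.8] tool [31.7 89.   0.8]
scene 52 world [ 589.7 -324.6  111. ] tool [-31.2  96.1   8.6]
scene 35 world [ 614.2 -263.4  113.5] tool [ 34.3 103.9   6.1]
scene 16 world [ 503.1 -289.2  112.4] tool [-19.4   3.3   7.3]
scene 16 world [ 531.  -253.4  109.6] tool [22.4 20.9 10.1]
t 10.3167 p [ 505.  -269.6  119.8] jaw 75.0 w 45.3 F [ 0.4 -0.  -1.5]
turn units [-0.02 -0.   -0.  ] then shift units [ 0.05  0.01 -0.01]
```

View pics/t1.png

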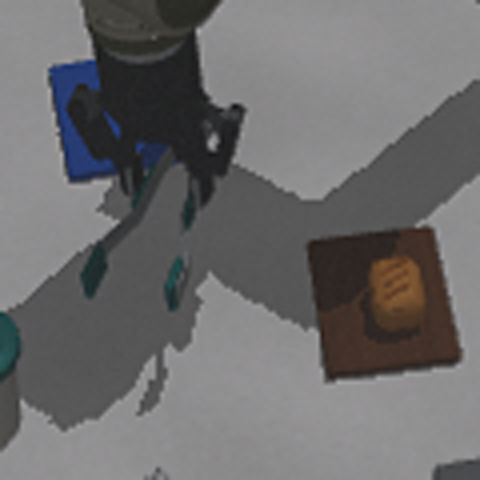

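The tongs are held level. Pads are at ±31 mm laterally and about 90 mm ahead, crop (93,272) and (176,283), and nothing else has moved. Next I go above the roll.

```bash
python3 go.py 467 -99.8 120 95
```

```text
t 10.3167 p [ 505.  -269.6  119.8] jaw 75.0 w 45.3 F [ 0.4 -0.  -1.5]
turn units [-0.02 -0.   -4.37] then shift units [ 4.31 -0.58 -0.01]
```

>>> step_arm(
  steps=[
    {"xyz": [0, 0, 0], "turn": [0, 0, -0.6], "gripper": 0.06},
    {"xyz": [0, 0, 0], "turn": [0, 0, -0.7], "gripper": 0.06},
    {"xyz": [0, 0, 0], "turn": [0, 0, -0.8], "gripper": 0.06},
    {"xyz": [0, 0, 0], "turn": [0, 0, -0.8], "gripper": 0.06},
    {"xyz": [0, 0, 0], "turn": [0, 0, -0.8], "gripper": 0.06},
    {"xyz": [0, 0, 0], "turn": [0, 0, -0.67], "gripper": 0.06},
    {"xyz": [0.3, -0.08, 0], "turn": [0, 0, 0], "gripper": 0.06},
    {"xyz": [0.5, -0.07, 0], "turn": [0, 0, 0], "gripper": 0.06},
    {"xyz": [0.5, -0.07, 0], "turn": [0, 0, 0], "gripper": 0.06},
    {"xyz": [0.5, -0.07, 0], "turn": [0, 0, 0], "gripper": 0.06},
    {"xyz": [0.5, -0.07, 0], "turn": [0, 0, 0], "gripper": 0.06},
    {"xyz": [0.5, -0.07, 0], "turn": [0, 0, 0], "gripper": 0.06},
    {"xyz": [0.5, -0.07, 0], "turn": [0, 0, 0], "gripper": 0.06},
    {"xyz": [0.5, -0.08, 0], "turn": [0, 0, 0], "gripper": 0.06},
    {"xyz": [0.3, 0, 0], "turn": [0, 0, 0], "gripper": 0.06},
    {"xyz": [0.21, 0, 0], "turn": [0, 0, 0], "gripper": 0.06},
    {"xyz": [0, 0, 0], "turn": [0, 0, 0], "gripper": 0.06},
    {"xyz": [0, 0, 0], "turn": [0, 0, 0], "gripper": 0.06},
  ],
)

```text
time_s: 11.82
position: [0.4676, -0.1006, 0.1206]
tool_rot: [[-0.088, 0.996, -0.0], [0.996, 0.088, -0.001], [-0.001, -0.0, -1.0]]
ft_force: [-0.4, -0.3, -1.1]
grip_width: 0.0455
```

```bash
python3 m3.py t2 240 130 360 250; python3 go.py 467 -99.8 45 95
```

```text
top 20 world [ 563.9 -126.9  118.7] tool [-34.1  93.7   2. ]
top 18 world [561.7 -59.9 118.5] tool [32.9 97.3  2.1]
scene 36 world [559.7 -62.6 114.1] tool [30.3 95.1  6.5]
scene 29 world [ 569.9 -127.6  114.9] tool [-35.3  99.6   5.8]
scene 16 world [475.4 -80.9 113.5] tool [19.4  9.5  7.1]
scene 13 world [ 478.4 -121.2  114.4] tool [-21.    9.    6.3]
t 11.9167 p [ 467.6 -101.1  120.7] jaw 95.0 w 45.5 F [ 0.3  0.3 -0.5]
turn units [-0.    0.01 -0.  ] then shift units [ 0.03 -0.01  1.89]
```

View pics/t2.png

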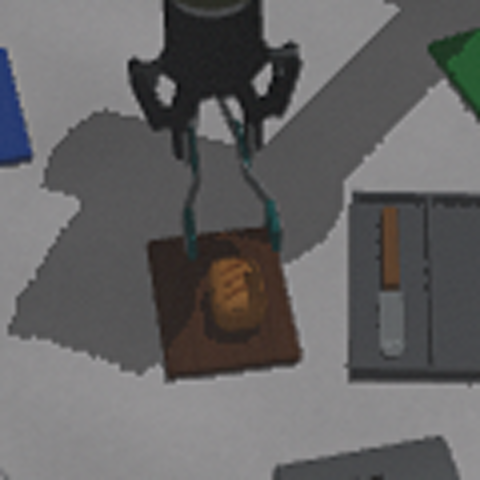

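The pads straddle the roll, crop (190,235) and (272,225), roll (235,290). Their midpoint is about 1.5 mm off towards -y, so I correct that and descend.

>>> step_arm(
  steps=[
    {"xyz": [0.06, -0.06, 0], "turn": [0, 0, 0], "gripper": 0.06},
    {"xyz": [0, 0, 0.3], "turn": [0, 0, 0], "gripper": 0.06},
    {"xyz": [0, 0, 0.3], "turn": [0, 0, 0], "gripper": 0.06},
    {"xyz": [0, 0, 0.3], "turn": [0, 0, 0], "gripper": 0.06},
    {"xyz": [0, 0, 0.2], "turn": [0, 0, 0], "gripper": 0.06},
    {"xyz": [0, 0, 0.15], "turn": [0, 0, 0], "gripper": 0.06},
    {"xyz": [0, 0, 0], "turn": [0, 0, 0], "gripper": 0.06},
  ],
)

```text
time_s: 12.5
position: [0.4643, -0.0982, 0.0699]
tool_rot: [[-0.087, 0.996, -0.002], [0.996, 0.087, -0.0], [0.0, -0.002, -1.0]]
ft_force: [-0.4, -0.2, -2.3]
grip_width: 0.0453
```

>>> step_arm(
  steps=[
    {"xyz": [0, 0, 0.2], "turn": [0, 0, 0], "gripper": 0.06},
    {"xyz": [0, 0, 0.2], "turn": [0, 0, 0], "gripper": 0.06},
    {"xyz": [0, 0, 0.15], "turn": [0, 0, 0], "gripper": 0.06},
    {"xyz": [0, 0, 0.08], "turn": [0, 0, 0], "gripper": 0.06},
    {"xyz": [0, 0, 0], "turn": [0, 0, 0], "gripper": 0.06},
    {"xyz": [0, 0, 0], "turn": [0, 0, 0], "gripper": 0.06},
  ],
)

```text
time_s: 13.0
position: [0.4647, -0.0982, 0.0455]
tool_rot: [[-0.088, 0.996, -0.0], [0.996, 0.088, -0.001], [-0.001, -0.0, -1.0]]
ft_force: [0.2, -0.8, -1.3]
grip_width: 0.0454
```

```bash
python3 m3.py t3 260 150 340 230; python3 go.py 467 -99.8 45 95
```

```text
top 24 world [ 554.3 -124.7   42.9] tool [-34.2  86.8   3. ]
top 19 world [557.3 -59.8  44.1] tool [30.2 95.5  1.7]
scene 30 world [559.  -59.5  38.5] tool [30.4 97.2  7.3]
scene 27 world [ 569.4 -124.4   38.6] tool [-35.2 101.9   7.3]
scene 17 world [469.1 -78.3  38.4] tool [19.4  6.   7.4]
scene 16 world [ 478.3 -119.1   38. ] tool [-22.   11.6   7.9]
t 13.1 p [464.8 -98.2  45.8] jaw 95.0 w 45.6 F [-0.2 -0.6 -1.2]
turn units [0.   0.01 0.  ] then shift units [-0.04  0.05  0.02]
```

View pics/t3.png

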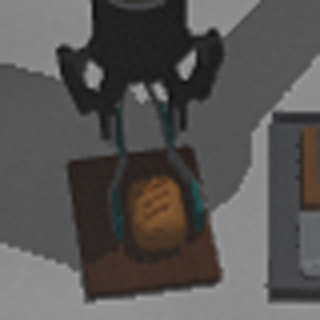

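The pads are down on both sides of the roll, crop (118,215) and (198,210), with no contact force. Now I squeeze.

>>> step_arm(
  steps=[
    {"xyz": [0, 0, 0], "turn": [0, 0, 0], "gripper": 0.0},
    {"xyz": [0, 0, 0], "turn": [0, 0, 0], "gripper": -0.05},
    {"xyz": [0, 0, 0], "turn": [0, 0, 0], "gripper": -0.1},
    {"xyz": [0, 0, 0], "turn": [0, 0, 0], "gripper": -0.15},
    {"xyz": [0, 0, 0], "turn": [0, 0, 0], "gripper": -0.3},
    {"xyz": [0, 0, 0], "turn": [0, 0, 0], "gripper": -1},
    {"xyz": [0, 0, 0], "turn": [0, 0, 0], "gripper": -1},
    {"xyz": [0, 0, 0], "turn": [0, 0, 0], "gripper": -1},
    {"xyz": [0, 0, 0], "turn": [0, 0, 0], "gripper": -1},
    {"xyz": [0, 0, 0], "turn": [0, 0, 0], "gripper": -1},
  ],
  squeeze=25,
)

```text
time_s: 13.93
position: [0.4647, -0.0982, 0.0456]
tool_rot: [[-0.087, 0.996, -0.0], [0.996, 0.087, -0.001], [-0.001, -0.0, -1.0]]
ft_force: [0.4, 0.0, -1.6]
grip_width: 0.0372
```

>>> step_arm(
  steps=[
    {"xyz": [0, 0, -0.1], "turn": [0, 0, 0], "gripper": -1},
    {"xyz": [0, 0, -0.2], "turn": [0, 0, 0], "gripper": -1},
    {"xyz": [0, 0, -0.3], "turn": [0, 0, 0], "gripper": -1},
    {"xyz": [0, 0, -0.3], "turn": [0, 0, 0], "gripper": -1},
    {"xyz": [0, 0, -0.3], "turn": [0, 0, 0], "gripper": -1},
    {"xyz": [0, 0, -0.3], "turn": [0, 0, 0], "gripper": -1},
    {"xyz": [0, 0, -0.3], "turn": [0, 0, 0], "gripper": -1},
    {"xyz": [0, 0, -0.3], "turn": [0, 0, 0], "gripper": -1},
    {"xyz": [0, 0, -0.15], "turn": [0, 0, 0], "gripper": -1},
    {"xyz": [0, 0, -0.08], "turn": [0, 0, 0], "gripper": -1},
    {"xyz": [0, 0, 0], "turn": [0, 0, 0], "gripper": -1},
    {"xyz": [0, 0, 0], "turn": [0, 0, 0], "gripper": -1},
  ],
)

```text
time_s: 14.93
position: [0.4645, -0.098, 0.1385]
tool_rot: [[-0.087, 0.996, -0.001], [0.996, 0.087, -0.001], [-0.001, -0.001, -1.0]]
ft_force: [-0.3, -0.6, -0.9]
grip_width: 0.0372
```

```bash
cat > m4.py <<'E'
from h import *
from m2 import comps
import sys
n=sys.argv[1]; s=env.observe(); R=np.array(s['tool_rot']); p=np.array(s['position']); tgt=p+R@[0,.09,.014]
for cam in('top','scene'):
    im,d,c=grab(cam); W=cloud(c,d); hsv=cv2.cvtColor(im,cv2.COLOR_RGB2HSV)
    near=(np.linalg.norm(W-tgt,axis=2)<.06)
    m=near&(cv2.inRange(hsv,(5,90,40),(25,255,255))>0); P=W[m]; T=P[P[:,2]>P[:,2].max()-.012] if len(P) else P
    print(cam,m.sum(),'med',np.round(np.median(P,0)*1000,1),'top pts mean',np.round(T.mean(0)*1000,1),'zmax99',round(float(np.percentile(P[:,2],98))*1000,1))
    if cam=='top': r=cv2.minAreaRect((P[:,:2]*1000).astype(np.float32)); print(r)
    A=np.c_[T[:,:2]-T[:,:2].mean(0),np.ones(len(T))]; print('top-plane slopes',np.round(np.linalg.lstsq(A,T[:,2],rcond=None)[0][:2],2))
    if cam=='scene':
        v,u=np.nonzero(m); v0,u0=int(v.mean())-60,int(u.mean())-60; save(n+'.png',cv2.resize(im[v0:v0+120,u0:u0+120],None,fx=4,fy=4,interpolation=cv2.INTER_CUBIC)); print('crop',u0,v0)
E
python3 m4.py u1
# dish centre (541.2,115.1), tray yaw -6 => TCP 92 mm behind along tray x; jaw 84
python3 go.py 450 124.7 139 84
```

```text
top 151 med [572.9 -95.9 140.2] top pts mean [571.6 -93.9 140.5] zmax99 145.2
((567.8013916015625, -93.3792724609375), (46.82588195800781, 39.89783477783203), 36.7700309753418)
top-plane slopes [-0.09 -0.01]
scene 235 med [574.2 -91.5 136.3] top pts mean [563.2 -91.6 138.5] zmax99 143.1
top-plane slopes [-0.04 -0.01]
crop 238 123
t 15.0333 p [464.4 -98.  138.2] jaw 95.0 w 37.3 F [-0.4 -0.4 -0.8]
turn units [-0.02  0.    2.4 ] then shift units [ 5.5  -0.94 -0.02]
```

View pics/u1.png

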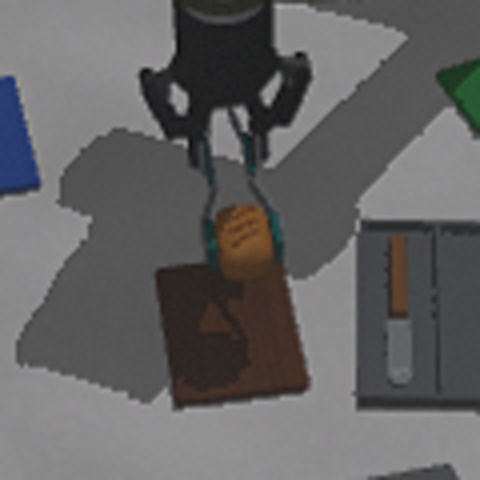

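The roll is off the board, upright in the tongs, crop (245,240). Its top is at about 143 mm, so the underside is about 105 mm. Now I carry it over the wide compartment.

>>> step_arm(
  steps=[
    {"xyz": [0, 0, 0], "turn": [0, 0, 0.4], "gripper": -1},
    {"xyz": [0, 0, 0], "turn": [0, 0, 0.6], "gripper": -1},
    {"xyz": [0, 0, 0], "turn": [0, 0, 0.6], "gripper": -1},
    {"xyz": [0, 0, 0], "turn": [0, 0, 0.5], "gripper": -1},
    {"xyz": [0.2, -0.04, 0], "turn": [0, 0, 0.3], "gripper": -1},
    {"xyz": [0.4, -0.08, 0], "turn": [0, 0, 0], "gripper": -1},
    {"xyz": [0.5, -0.08, 0], "turn": [0, 0, 0], "gripper": -1},
    {"xyz": [0.5, -0.08, 0], "turn": [0, 0, 0], "gripper": -1},
    {"xyz": [0.5, -0.08, 0], "turn": [0, 0, 0], "gripper": -1},
    {"xyz": [0.5, -0.08, 0], "turn": [0, 0, 0], "gripper": -1},
    {"xyz": [0.5, -0.08, 0], "turn": [0, 0, 0], "gripper": -1},
    {"xyz": [0.5, -0.08, 0], "turn": [0, 0, 0], "gripper": -1},
    {"xyz": [0.5, -0.08, 0], "turn": [0, 0, 0], "gripper": -1},
    {"xyz": [0.5, -0.08, 0], "turn": [0, 0, 0], "gripper": -1},
    {"xyz": [0.4, -0.08, 0], "turn": [0, 0, 0], "gripper": -1},
    {"xyz": [0.3, -0.08, 0], "turn": [0, 0, 0], "gripper": -1},
    {"xyz": [0.2, -0.02, 0], "turn": [0, 0, 0], "gripper": -1},
    {"xyz": [0, 0, 0], "turn": [0, 0, 0], "gripper": -1},
    {"xyz": [0, 0, 0], "turn": [0, 0, 0], "gripper": -1},
    {"xyz": [0, 0, 0], "turn": [0, 0, 0], "gripper": -1},
  ],
)

```text
time_s: 16.7
position: [0.4501, 0.1241, 0.1384]
tool_rot: [[0.105, 0.995, -0.0], [0.995, -0.105, -0.001], [-0.001, -0.0, -1.0]]
ft_force: [1.1, -0.0, -1.4]
grip_width: 0.0376
```

```bash
python3 m4.py u2; python3 go.py 450 124.7 139 84
```

```text
top 347 med [544.9 110.5 141. ] top pts mean [544.6 110.8 141. ] zmax99 145.1
((544.782470703125, 113.09028625488281), (42.73822021484375, 52.31520462036133), 83.98765563964844)
top-plane slopes [-0.01  0.02]
scene 221 med [558.6 109.7 136.6] top pts mean [549.7 111.1 138.5] zmax99 143.8
top-plane slopes [-0.05 -0.  ]
crop 302 116
t 16.8 p [450.1 123.9 138.5] jaw 84.0 w 37.5 F [ 0.4  0.4 -0.5]
turn units [-0.    0.01 -0.01] then shift units [ 0.02 -0.01 -0.01]
```

View pics/u2.png

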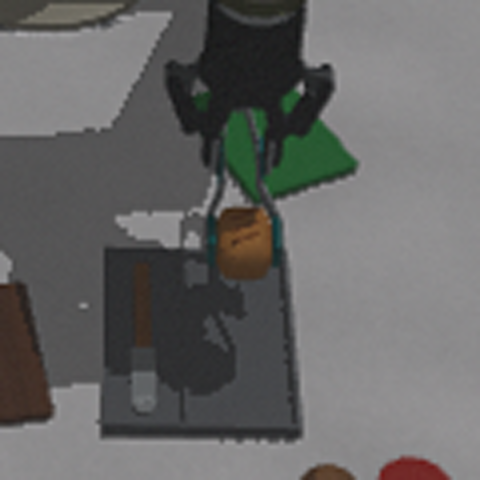

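The roll is level at (544, 112), against a dish centre of (541, 115). Its top is at about 144 mm, so the underside is about 10 cm above the compartment floor. I let it settle and hand in.

>>> step_arm(
  steps=[
    {"xyz": [0, 0, 0], "turn": [0, 0, 0], "gripper": -1},
    {"xyz": [0, 0, 0], "turn": [0, 0, 0], "gripper": -1},
    {"xyz": [0, 0, 0], "turn": [0, 0, 0], "gripper": -1},
    {"xyz": [0, 0, 0], "turn": [0, 0, 0], "gripper": -1},
    {"xyz": [0, 0, 0], "turn": [0, 0, 0], "gripper": -1},
    {"xyz": [0, 0, 0], "turn": [0, 0, 0], "gripper": -1},
  ],
)

```text
time_s: 17.3
position: [0.45, 0.1246, 0.1386]
tool_rot: [[0.104, 0.995, -0.0], [0.995, -0.104, -0.001], [-0.001, -0.0, -1.0]]
ft_force: [0.4, -0.4, -1.0]
grip_width: 0.0373
```

```bash
python3 m4.py u3; python3 -c "
from h import *
s=env.observe(); print(s['time_s'],s['grip_width'],s['position']); print(order.close_job())"
```

```text
top 350 med [544.2 111.1 141.4] top pts mean [544.5 111.5 141.4] zmax99 146.1
((544.3109741210938, 113.39325714111328), (42.75630187988281, 52.548213958740234), 82.95088958740234)
top-plane slopes [-0.01  0.01]
scene 215 med [559.6 110.8 136.7] top pts mean [549.9 112.1 138.5] zmax99 143.7
top-plane slopes [-0.04  0.02]
crop 302 116
17.4 0.03743453016470208 [0.44997619 0.1246325  0.13858292]
the job is handed in; nothing more can be done
None
```

The butter spreader lies flat and released in the tray's narrow compartment. The roll is held in the tongs, right way up, above the wide compartment. I handed the job in at 17.4 s.

- **Roll:** the last check put it about 3–4 mm from the centre of the wide compartment. Its underside is roughly 10 cm above the floor. It was level and steady, with the grips at 37 mm and a 25 N squeeze. Only the tongs touched the bread.
- **Camera disagreement:** the two cameras differed by 2–3 mm on the height of the roll's top (about 144 and 146 mm). I took this as depth noise.
- **Contact forces:** the highest I read was about 15 N, when the spreader touched the tray floor. There were also brief readings of 7–8 N as the fingers closed near the shelf.
- **Other objects:** the arm stayed clear of them and none looked disturbed in the crops. I did not measure their positions again.

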